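# Jack up the hub flange and hold it

## Robot

A 6-joint arm with a two-finger parallel gripper is mounted at the origin on the work surface. World frame = base frame: x ahead of the robot, y to its left, z up, the work surface at z = 0. Lengths are in m, angles in rad, forces in N, time in s.
With the tool pointing down it reaches from about 0.225 to 0.875 m from the base axis. Payload 3.4 kg.
Tool frame: the origin (TCP) lies between the finger pads; the fingertips stand 25 mm ahead of it and the grasp point (between the pads) lies 6 mm ahead of it; z points along the fingers, y is the line along which they close (so a half turn about z gives the same grasp; the last joint's range is limited). The gripper opens to 85 mm and grips with 20 to 120 N. Pads are 22 mm wide; open, the fingers measure 114 mm over their backs; the gripper's body (76 mm by 85 mm) begins 54 mm behind the grasp point. The pads swing forward as they close: fully open they stand 13 mm farther back than shut.
Start: joints at [-1.234, 0.276, 1.505, -0, 1.361, -0.121], TCP at [0.254, -0.516, 0.256] pointing down, gripper open.
Joint ranges: [-2.89, 2.89], [-0.75, 2.08], [0.22, 2.7], [-1.18, 4.32], [0.11, 2.71], [-2.7, 2.7]. Speed limits (rad/s): [2.57, 2.57, 3.14, 3.14, 3.14, 3.14].

## Interface

Orientations are given as a unit quaternion [w, x, y, z].
In Python, from rig import manip, cams, ticket gives the robot as it stands.
- The arm moves only by the tool step_arm, never from a script. Its argument "increments" is a list of rows, each an object with "dp": the shift along the world's x, y, z each as a share of 0.2 m, from -1 to 1, a list of three; "yaw": the turn about the world's z as a share of 0.15 rad, from -1 to 1; "grip": the opening, from 0 (shut) to 1 (fully open). In form: [{"dp": [tx, ty, tz], "yaw": yaw, "grip": grip}, ...]. A call has 1 to 5 rows; each row shifts and turns the commanded pose from where the row before left it; what a row does not reach is not made up. A row lasts 1/8 s, in which the tool goes at most 62.5 mm and 10.7 degrees, less where a joint would pass 70% of its speed; a pose out of reach is approached as far as the arm can. A call with a number of a shift or a turn outside -1 to 1 is refused whole. A call with a gripper value outside its range is refused whole. The fingers move at their own pace and stop on an object; "squeeze" is the grip in N (left out, the last holds). Time passes only in rows, so rows that do not move let the fingers close. It gives the time, the measured TCP pose, the force, the opening and the grip force at its end, in the units of the state.
- manip.get_state(): the state, without advancing time (a new reading comes with each control period).
- cams.get_image(name): name is "scene" or "top" or "wrist"; returns the picture (400x640x3 uint8, blue, green, red); there is no depth.
- cams.get_calibration(name): a dict with "fx", "fy", "cx", "cy" (pixels), "extrinsics" (4x4, takes a point from camera to world coordinates). Camera axes: x right, y up, looking along -z (the intrinsics and any distortion apply to the point x, -y, -z); pixel columns grow to the right and rows downward; lengths in m; the calibration is good to about 2 mm. A picture is of the moment at which its call begins: read the wrist's pose just before it. get_calibration takes no time and is no camera call; for the wrist camera it gives the pose at the moment of the call.
- ticket.sign_off(): hands the job in; it is judged then, once.
The state is a dict: "clock": time; "qpos": joint angles; "qd": joint speeds; "effort": joint torques, N m; "position": TCP position; "ee_rot": TCP orientation; "contact_force": force on the tool from outside, world axes, zero at the start; "moment": the same for the moment, N m; "width": finger opening in m; "gripper_force": force on a finger pad.
Only numpy, scipy, OpenCV 4.12 (cv2) and the standard library are available. Lean on these libraries where they do the work, as an engineer would, in place of code of your own. Each camera call takes 0.05 s, during which the arm holds its last target. There are 200 camera calls.

## Task

Lift the small blue lever jack out of the black rubber tray and stand it on the table with its round saddle centred under the red-marked lift point of the flange's yellow tab. Pump the jack by its red handle: press it fully down, let it come all the way back up, then press it fully down again and finish while still holding it down, so that the jack alone keeps the flange raised. Do not push or lift the flange or its stand with the robot, and leave the canister, plug gauge and loose lug nut where they are.

Things in the scene. Friction and masses are not known exactly. Their poses are not given: they have to be found in the camera images.
- jack: Loose blue lever jack, 0.8 kg. Base 178 x 60 x 8 mm; on it two cheeks, together 30 mm wide (y), 40 mm long (x), tops 62 mm above the underside: grip across the cheeks. Origin: underside, below the lever pivot, midway between the cheeks; base spans x -90 to +88 mm, centre of mass near the origin. z up, +x to the saddle, -x to the handle. Starts on the tray floor, handle towards the robot
- lever (a joint): Jack lever, pivot 45 mm above the jack's underside: 0 = handle up (a spring returns it there), 0.5 rad = handle fully down at its stop. Pressing the handle raises the saddle. Takes 3 to 4 N at the handle unloaded, about 7 N when lifting the flange; it rises by itself when let go
- handle_top (a point): Centre of the top of the red handle grip (48 mm along the jack's x, 32 mm wide, 12 mm thick), 105 mm from the pivot on the jack's -x side. With the jack on the table it is 77 mm above the table when up, 25 mm when fully down; it moves on an arc about the pivot, about 3 mm in x over the stroke
- saddle_top (a point): Centre of the top of the jack's round black saddle (30 mm diameter), which stays level, 65 mm from the pivot on the jack's +x side. 39 mm above the jack's underside when the handle is up, 71 mm when it is fully down
- lift_point (a point): Lift point: centre of the underside of the flange's yellow tab (70 x 46 mm, 8 mm thick; a 32 mm red disc marks the spot on its top and underside). 48 mm above the table at rest, about 70 mm with the jack fully pumped: the 1 kg flange tips up about a hinge 200 mm beyond this point. The tab sticks out 28 mm from this point towards the robot
- stand: Dark steel flange stand, fixed; origin on the table below the lift point, +x from there to the flange's hinge, away from the robot. Free space under the tab from the table up: 60 mm either side of its x axis, from the robot's side to 100 mm beyond the origin. Flange plate (170 mm wide) begins 35 mm beyond the origin, top 56 mm, nuts 82 mm above the table. Bring the jack in along x
- tray: Black rubber tray, fixed to the table, 240 x 150 mm, 25 mm high, walls and floor 5 mm thick; origin at the centre of its underside, x along its length
- canister: Aluminium canister with knurled lid, 63 mm diameter, 84 mm high, upright; origin at the centre of its underside. Leave alone
- gauge: Steel plug gauge with red handle lying on the table, 122 mm long along its x, 22 mm thick; origin at the table. Leave alone
- lug_nut: Loose bronze lug nut, 25 mm across, 20 mm high; origin at its underside. Leave alone
There are look-alikes about, which are no part of the job. Of the things like the jack, leave any that is purple; of the rest the larger one is meant.

How it is judged:
By the outcome, as a careful person would: the job done as asked, in the order asked, and still so for the second after the job is handed in, while the arm keeps its last pose, push and grip.
It also fails if it takes over 59 s, if anything falls off the work surface, if the arm or the gripper's body presses on something with over 40 N, if the wrist force passes 120 N, or if a joint passes its speed limit or range.

## Working session

There is one attempt and no reset: what is moved stays moved. The work goes in short steps, Python scripts to look and compute and a tool call to move; the robot and the scene stay as the last step left them, time stands still between calls to the robot, and variables do not carry over. Pictures are saved under pics/ and viewed, at most 10 in all, crops included, and the job is handed in when it is done.

Besides the shell and the picture viewer there is one more tool, called by a JSON object that holds its "method" and its "body". step_arm: Moves the arm, as the interface text tells. Shift numbers are shares of 0.2 m and turn numbers shares of 0.15 rad, none past 1 either way. Its arguments: {"type":"object","properties":{"increments":{"type":"array"},"squeeze":{"type":"number"}},"required":["increments"]}

```bash
mkdir -p pics; cat > h.py <<'E'
import numpy as np,cv2
from rig import manip,cams,ticket
def K(n):
    c=cams.get_calibration(n);return c,np.array(c["extrinsics"])
def ray(n,u,v,z,cal=None):
    c,T=cal or K(n)
    d=T[:3,:3]@np.array([(u-c["cx"])/c["fx"],-(v-c["cy"])/c["fy"],-1.]);o=T[:3,3]
    return o+d*(z-o[2])/d[2]
def proj(n,p,cal=None):
    c,T=cal or K(n)
    q=T[:3,:3].T@(np.array(p)-T[:3,3]);return np.array([c["cx"]+c["fx"]*q[0]/-q[2],c["cy"]-c["fy"]*q[1]/-q[2]])
def snap(n,f):
    im=cams.get_image(n);cv2.imwrite("pics/"+f+".png",im);return im
E
python3 - <<'E'
from h import *
snap("scene","s0");snap("top","t0")
for n in("scene","top","wrist"):
    c,T=K(n);print(n,{k:v for k,v in c.items() if k!="extrinsics"},T.round(3).tolist())
print(manip.get_state())
E
```

```text
scene {'fx': 373.7030439229938, 'fy': 373.7030439229938, 'cx': 318.2261262479615, 'cy': 202.63721738118704} [[-0.88, -0.383, 0.28, 0.776], [0.475, -0.721, 0.504, 0.589], [0.009, 0.577, 0.817, 0.862], [0.0, 0.0, 0.0, 1.0]]
top {'fx': 373.58967779737264, 'fy': 373.58967779737264, 'cx': 320.10877874019474, 'cy': 200.14493322890607} [[0.015, 0.998, -0.057, 0.427], [-1.0, 0.014, -0.017, 0.078], [-0.016, 0.057, 0.998, 1.171], [0.0, 0.0, 0.0, 1.0]]
wrist {'fx': 301.0126745047488, 'fy': 301.0126745047488, 'cx': 318.5307091127264, 'cy': 202.83897061416178} [[0.442, 0.848, 0.294, 0.33], [-0.897, 0.418, 0.144, -0.479], [-0.001, -0.327, 0.945, 0.373], [0.0, 0.0, 0.0, 1.0]]
{'clock': 0.1, 'qpos': array([-1.23399594e+00,  2.76563044e-01,  1.50599324e+00, -1.83369638e-05,
        1.36069430e+00, -1.20995966e-01]), 'qd': array([ 0.00073658, -0.0017757 , -0.00339047,  0.00060899,  0.00140535,
       -0.00074841]), 'effort': array([-4.27520206e-05, -4.17701197e+01, -2.46405923e+01, -2.16701242e-04,
        5.78416366e-03, -4.79984436e-06]), 'position': array([ 0.25398672, -0.51539801,  0.25551362]), 'ee_rot': array([-8.23177871e-04,  9.73916225e-01,  2.26906368e-01, -9.81867628e-05]), 'contact_force': array([ 0.39554176, -0.69474109, -0.15417527]), 'moment': array([0.0396609 , 0.01935548, 0.02007963]), 'gripper_force': 0.0, 'width': 0.08531325803465459}
```

View pics/t0.png

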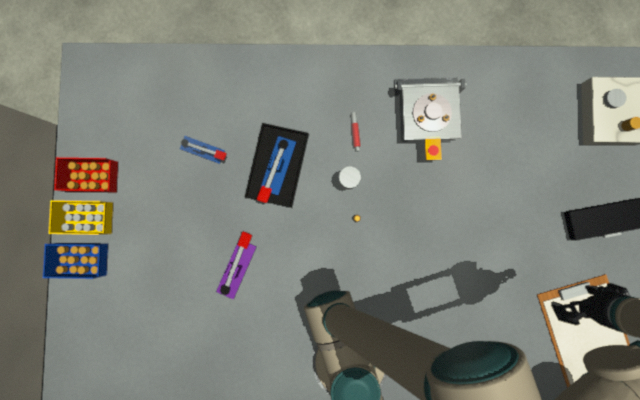

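View pics/s0.png

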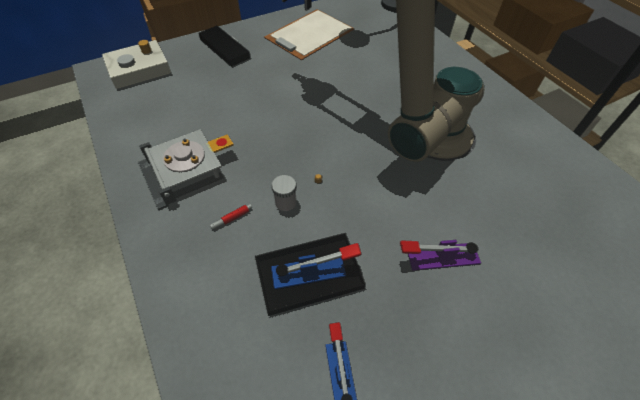

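Candidates in the top view: the blue jack in the tray (275,170), a smaller blue one on the table (204,150) and a purple one (237,265). The tray one is the larger non-purple, so I'll check it in a close crop.

```bash
python3 - <<'E'
from h import *
im=cv2.imread("pics/t0.png")
a=cv2.resize(im[115:215,170:320],None,fx=5,fy=5,interpolation=cv2.INTER_CUBIC)
cv2.imwrite("pics/c0.png",a)
for nm,u,v,z in [("trayTL",263,124,.025),("trTR",308,131,.025),("trBR",292,207,.025),("trBL",246,199,.025),("red disc",433,151,.056),("can",348,176,.084),("nut",356,218,.02),("g1",353,112,.011),("g2",358,151,.011),("small a",182,141,0),("small b",226,158,0),("stand L",396,82,.05),("standR",464,82,.05),("tabL",426,160,.056),("tabR",440,160,.056),("handle",264,196,.08)]:
    print(nm,ray("top",u,v,z).round(3))
hsv=cv2.cvtColor(im,cv2.COLOR_BGR2HSV)
m=cv2.inRange(hsv,(100,130,50),(118,255,255))
n,l,s,c=cv2.connectedComponentsWithStats(m)
for i in range(1,n):
    if s[i,4]>30:
        r=cv2.minAreaRect(np.argwhere(l==i)[:,::-1].astype(np.float32));print(s[i],r)
E
```

```text
trayTL [0.728 0.28  0.025]
trTR [0.707 0.139 0.025]
trBR [0.47  0.184 0.025]
trBL [0.493 0.327 0.025]
red disc [ 0.643 -0.239  0.056]
can [0.561 0.017 0.084]
nut [ 0.439 -0.013  0.02 ]
g1 [ 0.773 -0.001  0.011]
g2 [ 0.649 -0.018  0.011]
small a [0.676 0.542 0.   ]
small b [0.624 0.399 0.   ]
stand L [ 0.855 -0.128  0.05 ]
standR [ 0.857 -0.335  0.05 ]
tabL [ 0.616 -0.218  0.056]
tabR [ 0.616 -0.259  0.056]
handle [0.499 0.262 0.08 ]
[261 136  35  59 796] ((277.6499938964844, 165.0500030517578), (20.23857307434082, 57.237220764160156), 18.434947967529297)
[199 143  19   7  46] ((207.90000915527344, 146.3000030517578), (18.34120750427246, 3.1622776985168457), 18.43494987487793)
[199 154  21   9  60] ((209.4482879638672, 156.8793182373047), (21.540658950805664, 3.899601936340332), 21.801406860351562)
[  43  243   65   36 1211] ((74.94450378417969, 260.4419250488281), (63.48360824584961, 34.55925750732422), 1.301952600479126)
```

View pics/c0.png

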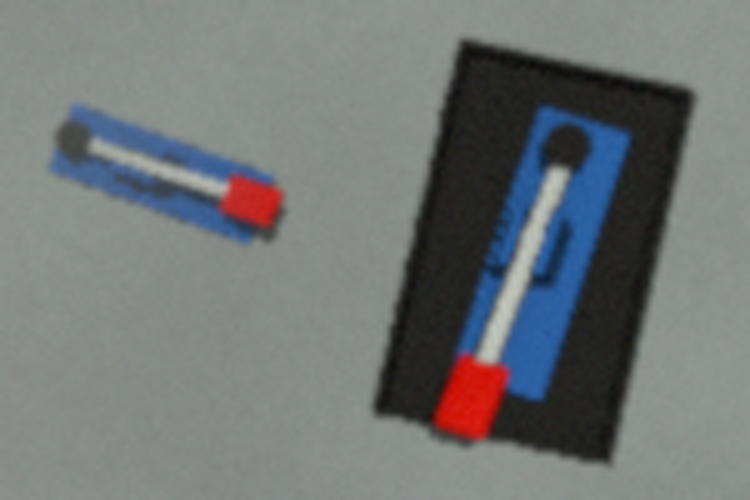

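The crop shows the tray jack's saddle at crop (567,146), its red handle at (471,398), and a base of about 179 mm. The other blue jack is about 150 mm, so the tray jack is the right one. Next I'll bring the arm over it for a close wrist view.

```bash
python3 - <<'E'
from h import *
f=lambda x,y,z:ray("top",170+x/5,115+y/5,z)
s=f(567,146,.044);h=f(471,398,.082)
print(s.round(4),h.round(4),np.linalg.norm((s-h)[:2]),np.degrees(np.arctan2(*(s-h)[[1,0]])))
b=[f(*p,.013) for p in((543,105),(630,132),(545,400))];print(np.round(b,3),np.degrees(np.arctan2(*(b[1]-b[2])[[1,0]])))
E
```

```text
[0.6608 0.2125 0.044 ] [0.5031 0.2613 0.082 ] 0.1651088813590288 -17.165827879649846
[[0.693 0.232 0.013]
 [0.677 0.177 0.013]
 [0.507 0.227 0.013]] -16.394883634333024
```

{"method": "step_arm", "body": {"increments": [{"dp":[0.11,0.25,0],"yaw":-0.32,"grip":1},{"dp":[0.11,0.25,0],"yaw":-0.32,"grip":1},{"dp":[0.11,0.25,0],"yaw":-0.32,"grip":1},{"dp":[0.11,0.25,0],"yaw":-0.32,"grip":1},{"dp":[0.11,0.25,0],"yaw":-0.32,"grip":1}]}}

```text
clock: 0.72
position: [0.3644, -0.264, 0.2561]
ee_rot: [-0.0, 0.994, 0.108, 0.0]
contact_force: [-0.1, -0.9, -0.1]
width: 0.0855
gripper_force: 0.0
```

{"method": "step_arm", "body": {"increments": [{"dp":[0.11,0.25,0],"yaw":-0.32,"grip":1},{"dp":[0.11,0.25,0],"yaw":-0.32,"grip":1},{"dp":[0.11,0.25,0],"yaw":-0.32,"grip":1},{"dp":[0.11,0.25,0],"yaw":-0.32,"grip":1},{"dp":[0.11,0.25,0],"yaw":-0.32,"grip":1}]}}

```text
clock: 1.35
position: [0.4744, -0.0141, 0.2561]
ee_rot: [0.0, 1.0, -0.012, -0.0]
contact_force: [0.5, 0.1, 0.1]
width: 0.0857
gripper_force: 0.0
```

{"method": "step_arm", "body": {"increments": [{"dp":[0.11,0.25,0],"yaw":-0.32,"grip":1},{"dp":[0.11,0.25,0],"yaw":-0.32,"grip":1},{"dp":[0.11,0.25,0],"yaw":-0.32,"grip":1},{"dp":[0.11,0.25,0],"yaw":-0.32,"grip":1},{"dp":[0,0,0],"yaw":0,"grip":1}]}}

```text
clock: 1.98
position: [0.563, 0.1875, 0.2552]
ee_rot: [-0.0, 0.994, -0.105, -0.0]
contact_force: [-1.0, 0.0, -0.2]
width: 0.0852
gripper_force: 0.0
```

```bash
python3 - <<'E'
from h import *
import pickle
cal=K("wrist");snap("wrist","w1");pickle.dump(cal,open("w1.pkl","wb"))
E
```

```text
(no output)
```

View pics/w1.png

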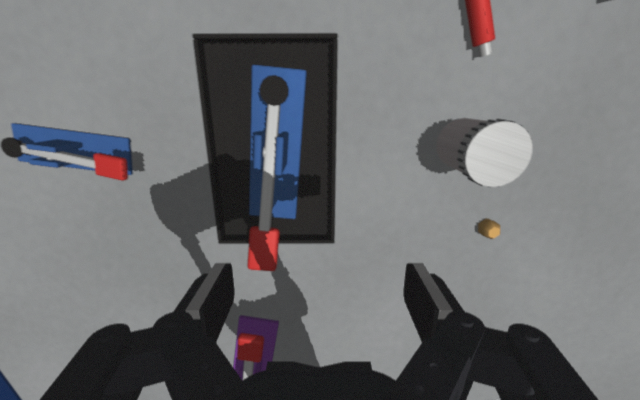

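The wrist view shows the saddle at (273,90), the handle grip at (263,249), and base corners at (252,66), (306,70), (296,219) and (249,217).

```bash
python3 - <<'E'
from h import *
import pickle
cal=pickle.load(open("w1.pkl","rb"))
f=lambda u,v,z:ray("wrist",u,v,z,cal)
s=f(273.5,90,.044);h=f(264,246,.082);b=np.array([f(*p,.013) for p in((252,66),(306,70),(296,219),(249,217))])
an=lambda d:np.degrees(np.arctan2(d[1],d[0]))
print(s.round(4),h.round(4),np.linalg.norm((s-h)[:2]),an(s-h));print(b.round(4),an(b[0]-b[3]),an(b[1]-b[2]),an(b[0]-b[1])-90,np.linalg.norm(b[0]-b[3]),b.mean(0))
d=(s-h)[:2];d/=np.linalg.norm(d);print("pivot",s[:2]-.065*d, h[:2]+.104*d)
for nm,c in [("can",((498,153),.084)),("nut",((487,228),.015))]:print(nm,f(*c[0],c[1]))
E
```

```text
[0.6636 0.2124 0.044 ] [0.5118 0.2576 0.082 ] 0.1583576486552755 -16.586246118205565
[[0.6939 0.2331 0.013 ]
 [0.6777 0.1764 0.013 ]
 [0.5087 0.2281 0.013 ]
 [0.524  0.2864 0.013 ]] -17.42314906625716 -16.997726136199322 -15.934516422135914 0.1780777675894799 [0.60104631 0.23100523 0.013     ]
pivot [0.60129509 0.2309189 ] [0.61149462 0.22788096]
can [0.5619044  0.01122917 0.084     ]
nut [ 0.44579697 -0.01092631  0.015     ]
```

{"method": "step_arm", "body": {"increments": [{"dp":[0.19,0.22,0],"yaw":-0.56,"grip":1},{"dp":[0,0,-0.2],"yaw":0,"grip":1},{"dp":[0,0,-0.2],"yaw":0,"grip":1},{"dp":[0,0,0],"yaw":0,"grip":1}]}}

```text
clock: 2.52
position: [0.5973, 0.2261, 0.1729]
ee_rot: [0.002, 0.989, -0.149, -0.004]
contact_force: [0.1, -0.5, 0.7]
width: 0.0854
gripper_force: 0.0
```

```bash
python3 - <<'E'
from h import *
import pickle
s=manip.get_state();cal=K("wrist");snap("wrist","w2")
print(s["position"],2*np.degrees(np.arctan2(s["ee_rot"][2],s["ee_rot"][1])))
d=np.array([np.cos(np.radians(-16.8)),np.sin(np.radians(-16.8))]);p=np.array([.601,.231])
print(proj("wrist",[*(p+.065*d),.044],cal),proj("wrist",[*(p),.067],cal))
E
```

```text
[0.59732441 0.2261024  0.17294935] -17.14646248610603
[308.85475326 121.6359203 ] [309.52073462 209.00004772]
```

View pics/w2.png

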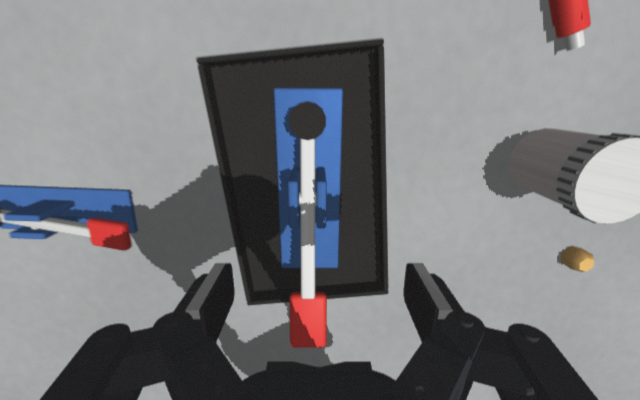

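The close view puts the saddle at (306,121) and the cheeks around (307,205), within about 2 mm of the prediction. I'll centre and descend.

{"method": "step_arm", "body": {"increments": [{"dp":[0.025,0.035,-0.15],"yaw":0,"grip":1},{"dp":[0,0,-0.2],"yaw":0,"grip":1},{"dp":[0,0,-0.15],"yaw":0,"grip":1},{"dp":[0,0,-0.07],"yaw":0,"grip":1},{"dp":[0,0,0],"yaw":0,"grip":1}]}}

```text
clock: 3.2
position: [0.6057, 0.2349, 0.0631]
ee_rot: [-0.0, 0.989, -0.149, 0.0]
contact_force: [0.2, 0.3, 0.1]
width: 0.0856
gripper_force: 0.0
```

{"method": "step_arm", "body": {"increments": [{"dp":[0,0,0],"grip":0,"yaw":0},{"dp":[0,0,0],"grip":0,"yaw":0},{"dp":[0,0,0],"grip":0,"yaw":0},{"dp":[0,0,0],"grip":0,"yaw":0},{"dp":[0,0,0],"grip":0,"yaw":0}], "squeeze": 60}}

```text
clock: 3.82
position: [0.6052, 0.2337, 0.0635]
ee_rot: [0.001, 0.989, -0.148, 0.0]
contact_force: [-1.3, -4.4, 6.6]
width: 0.0292
gripper_force: 61.3
```

{"method": "step_arm", "body": {"increments": [{"dp":[0,0,0],"grip":0,"yaw":0},{"dp":[0,0,0],"grip":0,"yaw":0},{"dp":[0,0,0],"grip":0,"yaw":0}]}}

```text
clock: 4.2
position: [0.6052, 0.2337, 0.0635]
ee_rot: [0.001, 0.989, -0.148, 0.0]
contact_force: [-0.6, -5.3, 5.2]
width: 0.0293
gripper_force: 61.3
```

{"method": "step_arm", "body": {"increments": [{"dp":[0,0,0.1],"grip":0,"yaw":0},{"dp":[0,0,0.2],"grip":0,"yaw":0},{"dp":[0,0,0.3],"grip":0,"yaw":0},{"dp":[0,0,0.3],"grip":0,"yaw":0},{"dp":[0,0,0],"grip":0,"yaw":0}]}}

```text
clock: 4.82
position: [0.6077, 0.2361, 0.2471]
ee_rot: [-0.002, 0.989, -0.148, 0.005]
contact_force: [0.7, -0.2, -8.8]
width: 0.0292
gripper_force: 61.3
```

{"method": "step_arm", "body": {"increments": [{"dp":[-0.06,-0.12,0.05],"grip":0,"yaw":0.1},{"dp":[-0.06,-0.24,0.05],"grip":0,"yaw":0.2},{"dp":[-0.06,-0.24,0.05],"grip":0,"yaw":0.2},{"dp":[-0.06,-0.24,0.05],"grip":0,"yaw":0.2},{"dp":[-0.06,-0.24,0.05],"grip":0,"yaw":0.2}]}}

```text
clock: 5.45
position: [0.5427, 0.018, 0.2885]
ee_rot: [0.0, 0.997, -0.081, -0.004]
contact_force: [0.4, -1.0, -8.4]
width: 0.0289
gripper_force: 61.6
```

{"method": "step_arm", "body": {"increments": [{"dp":[-0.06,-0.24,0.05],"grip":0,"yaw":0.2},{"dp":[-0.06,-0.24,0.05],"grip":0,"yaw":0.2},{"dp":[-0.06,-0.24,0.05],"grip":0,"yaw":0.2},{"dp":[-0.06,-0.24,0.05],"grip":0,"yaw":0.2},{"dp":[-0.06,-0.24,0.05],"grip":0,"yaw":0.2}]}}

```text
clock: 6.08
position: [0.4833, -0.2214, 0.3385]
ee_rot: [-0.002, 1.0, -0.006, -0.003]
contact_force: [0.7, 0.6, -8.4]
width: 0.029
gripper_force: 61.6
```

{"method": "step_arm", "body": {"increments": [{"dp":[0,-0.1,0],"grip":0,"yaw":0.2},{"dp":[0,0,0],"grip":0,"yaw":0}]}}

```text
clock: 6.32
position: [0.4838, -0.2417, 0.3384]
ee_rot: [-0.002, 1.0, 0.007, -0.003]
contact_force: [-0.5, 1.3, -8.9]
width: 0.0289
gripper_force: 61.9
```

```bash
python3 - <<'E'
from h import *
import pickle
s=manip.get_state();cal=K("wrist");snap("wrist","w3");pickle.dump((s,cal),open("w3.pkl","wb"))
print(s["position"],2*np.degrees(np.arctan2(s["ee_rot"][2],s["ee_rot"][1])),s["width"],s["clock"])
E
```

```text
[ 0.48382522 -0.24171875  0.33840148] 0.7936872431058392 0.028908633439322304 6.325
```

View pics/w3.png

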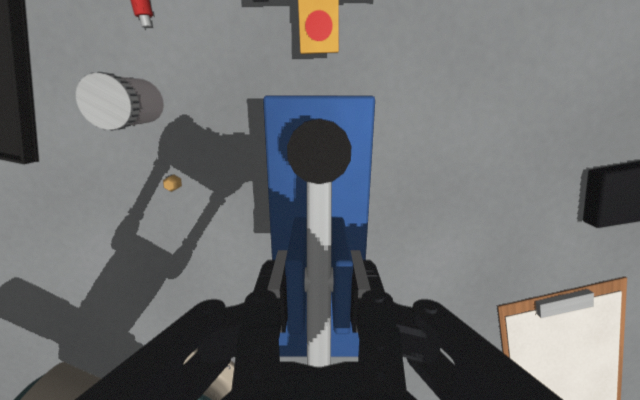

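The jack is held straight. The saddle is at (319,151), the red disc at (319,25), and the tab's front corners at (301,53) and (339,51).

```bash
python3 - <<'E'
from h import *
import pickle
s,cal=pickle.load(open("w3.pkl","rb"));p=s["position"]
im=cv2.imread("pics/w3.png");hsv=cv2.cvtColor(im,cv2.COLOR_BGR2HSV)
m=cv2.inRange(hsv,(0,150,90),(8,255,255))|cv2.inRange(hsv,(172,150,90),(180,255,255));m[:,:290]=0;m[:,350:]=0;m[60:]=0
y=cv2.inRange(hsv,(12,150,90),(35,255,255));y[60:]=0
v,u=np.nonzero(m);print("disc px",u.mean(),v.mean(),len(u))
sd=ray("wrist",319.5,151,p[2]-.0585+.039,cal);dc=ray("wrist",u.mean(),v.mean(),.056,cal)
print("saddle",sd,"rel tcp",sd-p,"disc",dc)
def e(r):
    c=np.nonzero((y|m)[r,290:350])[0]+290;return c.min()-.5,c.max()+.5
for r in(4,15,35,48):
    a,b=e(r);A,B=ray("wrist",a,r,.056,cal),ray("wrist",b,r,.056,cal);print(r,A.round(4),B.round(4),((A+B)/2).round(4))
# top estimate
im=cv2.imread("pics/t0.png");hsv=cv2.cvtColor(im,cv2.COLOR_BGR2HSV)
m=cv2.inRange(hsv,(0,150,90),(8,255,255));m[:,:420]=0;m[:,445:]=0;m[:130]=0;m[170:]=0
v,u=np.nonzero(m);print("top disc",u.mean(),v.mean(),ray("top",u.mean(),v.mean(),.056))
# jack base edges
f=lambda u,v:ray("wrist",u,v,p[2]-.0585+.008,cal)
for q in[(265,97),(375,97),(273,232),(366,232)]:print(f(*q).round(4))
E
```

```text
disc px 318.3676923076923 25.236923076923077 650
saddle [ 0.54627016 -0.24217703  0.31890148] rel tcp [ 0.06244494 -0.00045827 -0.0195    ] disc [ 0.64773114 -0.23926353  0.056     ]
4 [ 0.6687 -0.2163  0.056 ] [ 0.6693 -0.2608  0.056 ] [ 0.669  -0.2386  0.056 ]
15 [ 0.6578 -0.2162  0.056 ] [ 0.6584 -0.2612  0.056 ] [ 0.6581 -0.2387  0.056 ]
35 [ 0.6374 -0.2172  0.056 ] [ 0.638  -0.2619  0.056 ] [ 0.6377 -0.2396  0.056 ]
48 [ 0.6237 -0.2171  0.056 ] [ 0.6243 -0.2623  0.056 ] [ 0.624  -0.2397  0.056 ]
top disc 432.92857142857144 150.0 [ 0.64603532 -0.2384348   0.056     ]
[ 0.5689 -0.2133  0.2879]
[ 0.5697 -0.2709  0.2879]
[ 0.4912 -0.2146  0.2879]
[ 0.4921 -0.2713  0.2879]
```

{"method": "step_arm", "body": {"increments": [{"dp":[0,0.01,-0.15],"grip":0,"yaw":0.09},{"dp":[0,0,-0.3],"grip":0,"yaw":0},{"dp":[0,0,-0.3],"grip":0,"yaw":0},{"dp":[0,0,-0.3],"grip":0,"yaw":0},{"dp":[0,0,-0.15],"grip":0,"yaw":0}]}}

```text
clock: 7.0
position: [0.4819, -0.2349, 0.0975]
ee_rot: [-0.003, 1.0, 0.016, -0.004]
contact_force: [-0.8, 0.5, -7.6]
width: 0.0289
gripper_force: 61.8
```

{"method": "step_arm", "body": {"increments": [{"dp":[0,0,-0.1],"grip":0,"yaw":0},{"dp":[0,0,0],"grip":0,"yaw":0},{"dp":[0,0,0],"grip":0,"yaw":0}]}}

```text
clock: 7.38
position: [0.4856, -0.2382, 0.0826]
ee_rot: [0.0, 1.0, 0.015, 0.0]
contact_force: [0.3, -0.4, -8.6]
width: 0.0287
gripper_force: 61.8
```

```bash
python3 - <<'E'
from h import *
s=manip.get_state()
print(s["position"],2*np.degrees(np.arctan2(s["ee_rot"][2],s["ee_rot"][1])),s["width"],s["clock"],s["ee_rot"])
E
```

```text
[ 0.48555174 -0.23823337  0.08261096] 1.7750846484219267 0.028691010110045857 7.375 [1.12553967e-05 9.99880005e-01 1.54899160e-02 1.95546988e-04]
```

{"method": "step_arm", "body": {"increments": [{"dp":[0,-0.008,-0.07],"grip":0,"yaw":0},{"dp":[0,0,-0.03],"grip":0,"yaw":0},{"dp":[0.1,0,0],"grip":0,"yaw":0},{"dp":[0,0,0],"grip":0,"yaw":0},{"dp":[0,0,0],"grip":0,"yaw":0}]}}

```text
clock: 8.0
position: [0.5044, -0.2401, 0.0621]
ee_rot: [-0.0, 1.0, 0.015, -0.001]
contact_force: [0.4, 0.4, -8.8]
width: 0.0288
gripper_force: 62.1
```

```bash
python3 - <<'E'
from h import *
import pickle
s=manip.get_state();cal=K("wrist");snap("wrist","w4");pickle.dump((s,cal),open("w4.pkl","wb"))
print(s["position"],s["contact_force"])
E
```

```text
[ 0.50438337 -0.24012936  0.06207943] [ 0.42011927  0.3978816  -8.82147687]
```

View pics/w4.png

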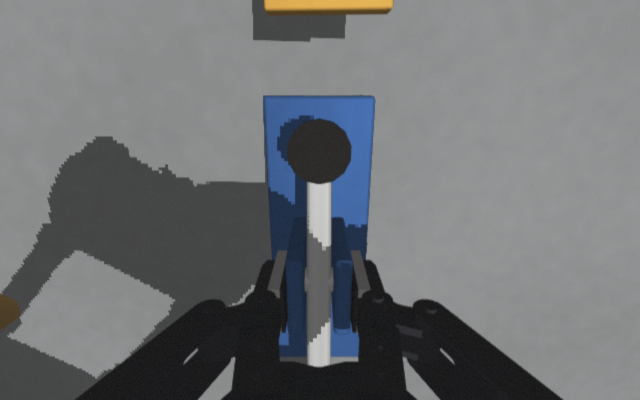

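The tab's front edge is at row ~10, from column 265 to 392, and the saddle is at (319,151). I'll compute the lift point from that edge (+28 mm).

```bash
python3 - <<'E'
from h import *
import pickle
s,cal=pickle.load(open("w4.pkl","rb"));p=s["position"]
a=ray("wrist",264.5,9.5,.056,cal);b=ray("wrist",391.5,8.5,.056,cal);print(a,b,np.linalg.norm(a-b))
t=np.radians(1.6);L=(a+b)/2+.028*np.array([np.cos(t),np.sin(t),0]);print("L",L)
sd=ray("wrist",319.5,151,p[2]-.0585+.039,cal);print("sad",sd,"go",L-sd)
E
```

```text
[ 0.61842976 -0.21851276  0.056     ] [ 0.62008913 -0.26335701  0.056     ] 0.04487494041221227
L [ 0.64724853 -0.24015308  0.056     ]
sad [ 0.56684294 -0.2396203   0.04257943] go [ 0.08040559 -0.00053278  0.01342057]
```

{"method": "step_arm", "body": {"increments": [{"dp":[0.1,-0.003,0],"grip":0,"yaw":0},{"dp":[0.15,0,0],"grip":0,"yaw":0},{"dp":[0.1,0,0],"grip":0,"yaw":0},{"dp":[0.05,0,0],"grip":0,"yaw":0},{"dp":[0,0,0],"grip":0,"yaw":0}]}}

```text
clock: 8.68
position: [0.5848, -0.2409, 0.062]
ee_rot: [-0.0, 1.0, 0.015, -0.0]
contact_force: [-0.9, -0.1, -7.4]
width: 0.0291
gripper_force: 62.0
```

{"method": "step_arm", "body": {"increments": [{"dp":[0,0,0],"grip":0,"yaw":0},{"dp":[0,0,-0.01],"grip":0,"yaw":0},{"dp":[0,0,-0.01],"grip":0,"yaw":0},{"dp":[0,0,0],"grip":0,"yaw":0},{"dp":[0,0,0],"grip":0,"yaw":0}]}}

```text
clock: 9.3
position: [0.5847, -0.241, 0.0586]
ee_rot: [0.0, 1.0, 0.015, -0.0]
contact_force: [-3.3, -0.4, -4.5]
width: 0.0289
gripper_force: 62.4
```

{"method": "step_arm", "body": {"increments": [{"dp":[0,0,-0.004],"grip":0,"yaw":0},{"dp":[0,0,0],"grip":0,"yaw":0},{"dp":[0,0,0],"grip":0.7,"yaw":0},{"dp":[0,0,0],"grip":0.7,"yaw":0},{"dp":[0,0,0],"grip":0.7,"yaw":0}]}}

```text
clock: 9.93
position: [0.5859, -0.2413, 0.0579]
ee_rot: [0.0, 1.0, 0.015, 0.001]
contact_force: [0.0, -0.5, 0.2]
width: 0.0599
gripper_force: 0.0
```

{"method": "step_arm", "body": {"increments": [{"dp":[0,0,0.05],"grip":0.7,"yaw":0},{"dp":[0,0,0.1],"grip":0.7,"yaw":0},{"dp":[0,0,0.2],"grip":0.7,"yaw":0},{"dp":[-0.2,0,0.2],"grip":0.7,"yaw":0},{"dp":[-0.2,0,0.1],"grip":0.7,"yaw":0}]}}

```text
clock: 10.55
position: [0.5056, -0.2417, 0.1905]
ee_rot: [0.001, 1.0, 0.016, 0.002]
contact_force: [0.3, 0.1, -0.3]
width: 0.0597
gripper_force: 0.0
```

{"method": "step_arm", "body": {"increments": [{"dp":[-0.2,0,0.1],"grip":0,"yaw":0},{"dp":[-0.2,0,0.1],"grip":0,"yaw":0},{"dp":[0,0,0],"grip":0,"yaw":0},{"dp":[0,0,0],"grip":0,"yaw":0}]}}

```text
clock: 11.05
position: [0.4258, -0.2413, 0.2281]
ee_rot: [0.001, 1.0, 0.015, 0.001]
contact_force: [0.7, -0.1, 0.2]
width: -0.0001
gripper_force: 0.0
```

```bash
python3 - <<'E'
from h import *
import pickle
s=manip.get_state();cal=K("wrist");snap("wrist","w5");pickle.dump((s,cal),open("w5.pkl","wb"))
print(s["position"],s["contact_force"],s["width"])
E
```

```text
[ 0.42581172 -0.24127724  0.22807154] [ 0.70742984 -0.14953202  0.20256681] -7.730543821052729e-05
```

View pics/w5.png

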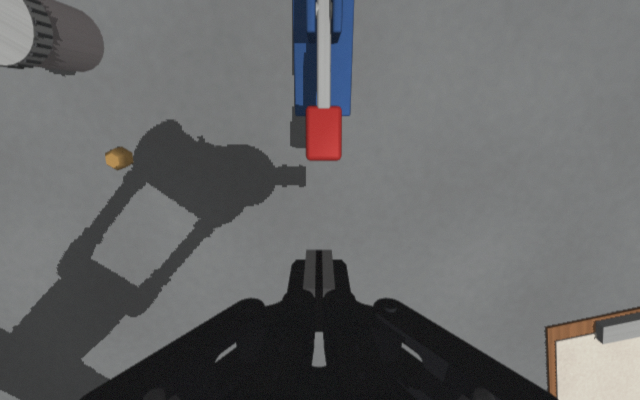

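The handle centre is at (324,131), and the base's rear corners are at (296,115) and (350,115).

```bash
python3 - <<'E'
from h import *
import pickle
s,cal=pickle.load(open("w5.pkl","rb"));p=s["position"]
im=cv2.imread("pics/w5.png");hsv=cv2.cvtColor(im,cv2.COLOR_BGR2HSV)
m=cv2.inRange(hsv,(0,150,60),(8,255,255));v,u=np.nonzero(m);print(u.min(),u.max(),v.min(),v.max())
h=ray("wrist",u.mean(),v.mean(),.077,cal)
for q in[(u.min(),v.min()),(u.max(),v.min()),(u.max(),v.max()),(u.min(),v.max())]:print(ray("wrist",*q,.077,cal).round(4))
b=(ray("wrist",295.5,115,.008,cal)+ray("wrist",350.5,115,.008,cal))/2
t=np.radians(1.6);d=np.array([np.cos(t),np.sin(t),0])
print("h",h,"b",b,"saddle from b",b+.155*d,"from h",h+.1676*d,"h-p",h-p)
E
```

```text
306 340 106 159
[ 0.5048 -0.2294  0.077 ]
[ 0.5056 -0.2583  0.077 ]
[ 0.4604 -0.2607  0.077 ]
[ 0.4595 -0.2302  0.077 ]
h [ 0.48251767 -0.24473301  0.077     ] b [ 0.49459658 -0.24528849  0.008     ] saddle from b [ 0.64953615 -0.24096064  0.008     ] from h [ 0.65005233 -0.24005334  0.077     ] h-p [ 0.05670595 -0.00345577 -0.15107154]
```

{"method": "step_arm", "body": {"increments": [{"dp":[0.15,-0.017,-0.1],"grip":0,"yaw":0},{"dp":[0.135,0,-0.2],"grip":0,"yaw":0},{"dp":[0,0,-0.2],"grip":0,"yaw":0},{"dp":[0,0,-0.09],"grip":0,"yaw":0},{"dp":[0,0,0],"grip":0,"yaw":0}]}}

```text
clock: 11.72
position: [0.482, -0.2435, 0.107]
ee_rot: [-0.001, 1.0, 0.016, -0.002]
contact_force: [-0.4, 0.7, 0.6]
width: -0.0003
gripper_force: 0.0
```

{"method": "step_arm", "body": {"increments": [{"dp":[0,0,0],"grip":0,"yaw":0},{"dp":[0,0,0],"grip":0,"yaw":0}]}}

```text
clock: 11.98
position: [0.483, -0.2448, 0.1105]
ee_rot: [0.001, 1.0, 0.015, 0.001]
contact_force: [0.3, 0.3, -0.1]
width: 0.0001
gripper_force: 0.0
```

Now press, first to about 0.054.

{"method": "step_arm", "body": {"increments": [{"dp":[0,0,-0.07],"grip":0,"yaw":0},{"dp":[-0.003,0,-0.07],"grip":0,"yaw":0},{"dp":[-0.003,0,-0.07],"grip":0,"yaw":0},{"dp":[-0.003,0,-0.05],"grip":0,"yaw":0},{"dp":[0,0,0],"grip":0,"yaw":0}]}}

```text
clock: 12.6
position: [0.4811, -0.2452, 0.0573]
ee_rot: [0.001, 1.0, 0.015, 0.001]
contact_force: [-0.5, -0.2, 7.1]
width: -0.0
gripper_force: 3.6
```

{"method": "step_arm", "body": {"increments": [{"dp":[0,0,-0.01],"grip":0,"yaw":0},{"dp":[0,0,0],"grip":0,"yaw":0},{"dp":[0,0,0],"grip":0,"yaw":0}]}}

```text
clock: 12.98
position: [0.4813, -0.2452, 0.0561]
ee_rot: [0.001, 1.0, 0.015, 0.001]
contact_force: [-1.6, -1.1, 7.3]
width: -0.0
gripper_force: 4.0
```

{"method": "step_arm", "body": {"increments": [{"dp":[0,0,-0.015],"grip":0,"yaw":0},{"dp":[0,0,0],"grip":0,"yaw":0},{"dp":[0,0,0],"grip":0,"yaw":0}]}}

```text
clock: 13.35
position: [0.4817, -0.2452, 0.0532]
ee_rot: [0.001, 1.0, 0.015, 0.002]
contact_force: [0.7, -1.2, 8.6]
width: 0.0003
gripper_force: 4.0
```

{"method": "step_arm", "body": {"increments": [{"dp":[0,0,-0.01],"grip":0,"yaw":0},{"dp":[0,0,0],"grip":0,"yaw":0},{"dp":[0,0,0],"grip":0,"yaw":0}]}}

```text
clock: 13.72
position: [0.4819, -0.2452, 0.0518]
ee_rot: [0.001, 1.0, 0.015, 0.002]
contact_force: [-0.4, 1.1, 13.0]
width: -0.0
gripper_force: 5.8
```

{"method": "step_arm", "body": {"increments": [{"dp":[0,0,-0.005],"grip":0,"yaw":0},{"dp":[0,0,0],"grip":0,"yaw":0},{"dp":[0,0,0],"grip":0,"yaw":0}]}}

```text
clock: 14.1
position: [0.482, -0.2452, 0.0515]
ee_rot: [0.001, 1.0, 0.015, 0.002]
contact_force: [-1.0, 1.9, 17.0]
width: -0.0002
gripper_force: 8.3
```

The stop is reached (force rising at z 0.0515). I'll release fully and check the jack's place numerically.

{"method": "step_arm", "body": {"increments": [{"dp":[0,0,0.05],"grip":0,"yaw":0},{"dp":[0.003,0,0.08],"grip":0,"yaw":0},{"dp":[0.003,0,0.08],"grip":0,"yaw":0},{"dp":[0.003,0,0.1],"grip":0,"yaw":0},{"dp":[0,0,0.05],"grip":0,"yaw":0}]}}

```text
clock: 14.72
position: [0.4822, -0.2444, 0.1217]
ee_rot: [0.0, 1.0, 0.015, 0.0]
contact_force: [0.0, -0.3, -0.4]
width: 0.0001
gripper_force: 0.0
```

{"method": "step_arm", "body": {"increments": [{"dp":[-0.15,0,0.3],"grip":0,"yaw":0},{"dp":[-0.15,0.01,0.25],"grip":0,"yaw":0},{"dp":[0,0,0],"grip":0,"yaw":0},{"dp":[0,0,0],"grip":0,"yaw":0}]}}

```text
clock: 15.22
position: [0.4238, -0.2421, 0.2265]
ee_rot: [-0.0, 1.0, 0.015, -0.0]
contact_force: [-0.3, -0.3, -0.4]
width: 0.0003
gripper_force: 0.0
```

```bash
python3 - <<'E'
from h import *
import pickle
s=manip.get_state();cal=K("wrist");im=snap("wrist","w6")
print(s["position"],s["contact_force"],s["clock"])
hsv=cv2.cvtColor(im,cv2.COLOR_BGR2HSV)
m=cv2.inRange(hsv,(0,150,60),(8,255,255));v,u=np.nonzero(m);print(u.min(),u.max(),v.min(),v.max())
for q in[(u.min(),v.min()),(u.max(),v.min()),(u.max(),v.max()),(u.min(),v.max())]:print(ray("wrist",*q,.077,cal).round(4))
print(ray("wrist",u.mean(),v.mean(),.077,cal))
E
```

```text
[ 0.42383365 -0.24206656  0.22648916] [-0.27019011 -0.28885719 -0.40466223] 15.225
305 340 104 157
[ 0.504  -0.2292  0.077 ]
[ 0.5049 -0.2586  0.077 ]
[ 0.4601 -0.261   0.077 ]
[ 0.4592 -0.2298  0.077 ]
[ 0.4822711  -0.24473707  0.077     ]
```

View pics/w6.png

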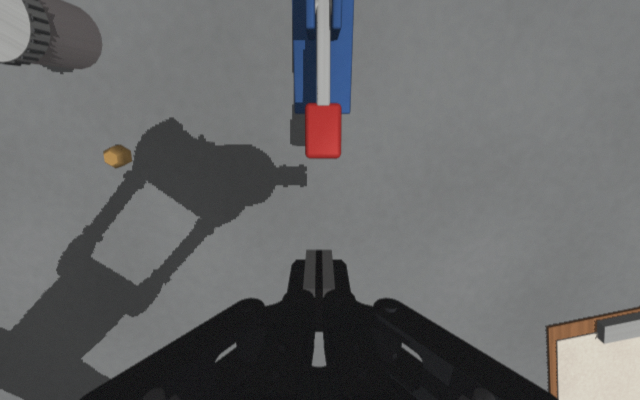

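The handle is fully up again at (323,131) and the jack is within 1 mm of where it was. Now the second press.

{"method": "step_arm", "body": {"increments": [{"dp":[0.15,-0.014,-0.1],"grip":0,"yaw":0},{"dp":[0.145,0,-0.2],"grip":0,"yaw":0},{"dp":[0,0,-0.2],"grip":0,"yaw":0},{"dp":[0,0,-0.08],"grip":0,"yaw":0},{"dp":[0,0,0],"grip":0,"yaw":0}]}}

```text
clock: 15.9
position: [0.4819, -0.2438, 0.108]
ee_rot: [-0.002, 1.0, 0.015, -0.003]
contact_force: [0.2, -0.1, -0.2]
width: 0.0002
gripper_force: 0.0
```

{"method": "step_arm", "body": {"increments": [{"dp":[0,0,-0.07],"grip":0,"yaw":0},{"dp":[-0.003,0,-0.07],"grip":0,"yaw":0},{"dp":[-0.003,0,-0.07],"grip":0,"yaw":0},{"dp":[-0.003,0,-0.05],"grip":0,"yaw":0},{"dp":[0,0,0],"grip":0,"yaw":0}]}}

```text
clock: 16.52
position: [0.4819, -0.2457, 0.0597]
ee_rot: [0.001, 1.0, 0.015, 0.001]
contact_force: [-1.0, 0.7, 7.3]
width: 0.0
gripper_force: 3.7
```

{"method": "step_arm", "body": {"increments": [{"dp":[0,0,-0.015],"grip":0,"yaw":0},{"dp":[0,0,-0.01],"grip":0,"yaw":0},{"dp":[0,0,0],"grip":0,"yaw":0},{"dp":[0,0,0],"grip":0,"yaw":0}]}}

```text
clock: 17.02
position: [0.4824, -0.2457, 0.0555]
ee_rot: [0.001, 1.0, 0.015, 0.002]
contact_force: [-0.8, 0.8, 8.7]
width: 0.0001
gripper_force: 4.0
```

{"method": "step_arm", "body": {"increments": [{"dp":[0,0,-0.02],"grip":0,"yaw":0},{"dp":[0,0,0],"grip":0,"yaw":0},{"dp":[0,0,0],"grip":0,"yaw":0}]}}

```text
clock: 17.4
position: [0.4829, -0.2457, 0.0521]
ee_rot: [0.001, 1.0, 0.015, 0.002]
contact_force: [0.1, 1.5, 10.5]
width: 0.0
gripper_force: 5.4
```

{"method": "step_arm", "body": {"increments": [{"dp":[0,0,-0.01],"grip":0,"yaw":0},{"dp":[0,0,0],"grip":0,"yaw":0},{"dp":[0,0,0],"grip":0,"yaw":0}]}}

```text
clock: 17.77
position: [0.4831, -0.2458, 0.0515]
ee_rot: [0.001, 1.0, 0.015, 0.002]
contact_force: [-2.5, 2.4, 21.4]
width: -0.0
gripper_force: 10.5
```

```bash
python3 - <<'E'
from h import *
im=snap("scene","s1");a=im[100:260,100:320]
b=cv2.imread("pics/s0.png")[100:260,100:320]
cv2.imwrite("pics/c1.png",cv2.resize(np.hstack([b[:,20:150],a[:,20:150]]),None,fx=3,fy=3,interpolation=cv2.INTER_CUBIC))
print(manip.get_state()["contact_force"],manip.get_state()["position"])
E
```

```text
[-2.74624874  3.27730304 20.33650882] [ 0.48303034 -0.24577099  0.05150186]
```

View pics/c1.png

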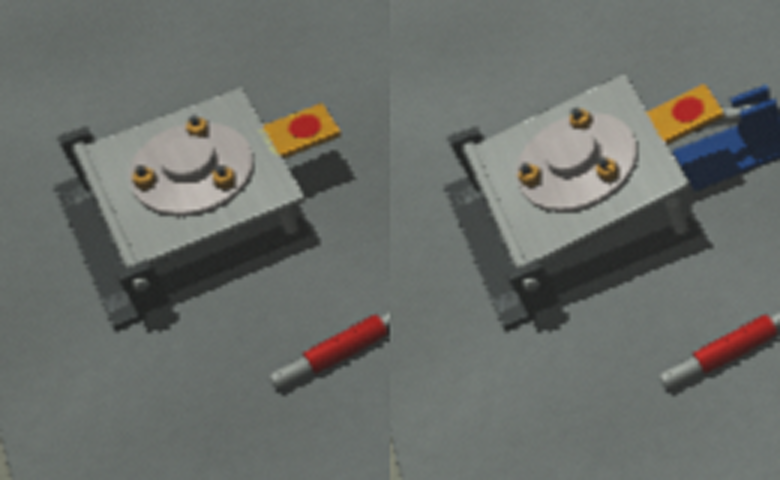

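Comparing before and after, the tab and its red disc (crop 688,110) are raised with the jack under them, and the gauge hasn't moved. The handle is still held at its stop, so I'm handing in.

```bash
python3 -c "
from h import *
print(ticket.sign_off())"
```

```text
the job is handed in; nothing more can be done
None
```

The job is handed in: the jack stands with its saddle within about 3 mm of the lift point, was pumped down, up and down again, and is still held at its stop with the flange raised (about 18 s used).

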